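# Size a cask peg on the hole gauge

### The job

Size the wooden peg that stands alone on the round disc: lower its foot right through the plate of the hole gauge at the widest hole, lift it out, and do the same at each next smaller hole in turn until one refuses it when its foot is set squarely over the hole and pressed down. Then go back to the smallest hole that it passed, let it go right through the plate there, and leave it in the bay below. Leave the two pegs on the strip and everything else where they stand.

Things in the scene. Friction and masses are not known exactly. Their poses are not given: they have to be found in the camera images.
- gauge: fixed hole gauge: steel plate 70 (x) x 200 (y) x 10 mm thick, top 102 mm above the table, on a wooden box with a clear front. Four through holes in a row along y, pitch 46 mm, stepping down from +y (the end near the robot) to -y (the far end). Under each a closed bay 41 x 57 mm, 86 mm high: a peg let go in a hole it fits falls wholly below the plate. Origin: centre of underside
- gauge_hole0 (a point): centre of the mouth of the widest hole, 29 mm in diameter, level with the plate's top; z up, x and y as the gauge's
- gauge_hole1 (a point): centre of the mouth of the second hole, 23 mm in diameter, level with the plate's top; z up, x and y as the gauge's
- gauge_hole2 (a point): centre of the mouth of the third hole, 17 mm in diameter, level with the plate's top; z up, x and y as the gauge's
- gauge_hole3 (a point): centre of the mouth of the smallest hole, 11 mm in diameter, level with the plate's top; z up, x and y as the gauge's
- peg_thick_center (a point): centre (half-way up) of the thick peg: round pale wooden peg, 26 mm in diameter, 75 mm long, standing upright with two thin dark rings near its top; its axis is z, its foot lies 37.5 mm below this point. It stands on the disc or on the strip
- peg_thick_foot (a point): centre of the foot (lower end face) of the thick peg; z points along the peg to its top
- peg_mid_center (a point): centre (half-way up) of the mid peg: round pale wooden peg, 20 mm in diameter, 75 mm long, standing upright with two thin dark rings near its top; its axis is z, its foot lies 37.5 mm below this point. It stands on the disc or on the strip
- peg_mid_foot (a point): centre of the foot (lower end face) of the mid peg; z points along the peg to its top
- peg_thin_center (a point): centre (half-way up) of the thin peg: round pale wooden peg, 14 mm in diameter, 75 mm long, standing upright with two thin dark rings near its top; its axis is z, its foot lies 37.5 mm below this point. It stands on the disc or on the strip
- peg_thin_foot (a point): centre of the foot (lower end face) of the thin peg; z points along the peg to its top
- disc: dark round wooden disc, 80 mm across, 6 mm thick, fixed; origin at the centre of its underside. The peg on it, in the middle, is the one to size; any of the three can be there
- strip: dark wooden strip, 140 mm (x) by 70 mm (y), 6 mm thick, fixed; origin at the centre of its underside. The two other pegs stand on it, 35 mm either side of its middle along x
- bottle_red_mid (a point): middle of the dark wine bottle with a pale capsule, 73 mm across, at the back, 317 mm high; a bystander, loose
- tasting_glass_1_mid (a point): middle of the empty stemmed tasting glass, 65 mm across, at the back left, 155 mm high; a bystander, loose
- tealight_1_mid (a point): middle of the tealight in a metal cup, 38 mm across, beyond the disc, 36 mm high; a bystander, loose
- foil_cutter_mid (a point): middle of the low round black foil cutter, 43 mm across, left of the strip, 18 mm high; a bystander, loose
- cork_2_mid (a point): middle of the used bottle cork standing upright, 21 mm across, near the right edge, 44 mm high; a bystander, loose
Mind the look-alikes: they are no part of the job. Leave any pink or red look-alike of the part that bears peg_mid_center alone.

How it is judged (in metres and radians):
On the way, in this order (a step that is already met when the one before it is completed fails the run):
1. the peg's foot went through the plate (8 mm deep) in the widest hole (((z of peg_thick_foot in the frame of gauge_hole0 below -0.008 m and horizontal distance between peg_thick_foot and gauge_hole0 below 0.015 m and z of peg_thick_center in the frame of gauge_hole0 above 0.005 m) or (z of peg_mid_foot in the frame of gauge_hole0 below -0.008 m and horizontal distance between peg_mid_foot and gauge_hole0 below 0.015 m and z of peg_mid_center in the frame of gauge_hole0 above 0.005 m) or (z of peg_thin_foot in the frame of gauge_hole0 below -0.008 m and horizontal distance between peg_thin_foot and gauge_hole0 below 0.015 m and z of peg_thin_center in the frame of gauge_hole0 above 0.005 m))), for 0.1 s.
2. at the second hole: a thick peg was pressed on it (0.6 N, centred within 8 mm) and refused; a mid or thin peg went through the plate (((horizontal distance between peg_thick_foot and gauge_hole1 below 0.008 m and z of peg_thick_foot in the frame of gauge_hole1 above -0.006 m and angle between peg_thick's own z axis and vertical below 0.25 rad and contact force between peg_thick and gauge above 0.6 N) or (z of peg_mid_foot in the frame of gauge_hole1 below -0.008 m and horizontal distance between peg_mid_foot and gauge_hole1 below 0.015 m and z of peg_mid_center in the frame of gauge_hole1 above 0.005 m) or (z of peg_thin_foot in the frame of gauge_hole1 below -0.008 m and horizontal distance between peg_thin_foot and gauge_hole1 below 0.015 m and z of peg_thin_center in the frame of gauge_hole1 above 0.005 m))), for 0.1 s.
3. a thick peg was brought back over the widest hole; a mid peg was pressed on the third hole and refused; a thin peg went through the plate in the third hole (((horizontal distance between peg_thick_foot and gauge_hole0 below 0.015 m and z of peg_thick_foot in the frame of gauge_hole0 above -0.002 m) or (horizontal distance between peg_mid_foot and gauge_hole2 below 0.008 m and z of peg_mid_foot in the frame of gauge_hole2 above -0.006 m and angle between peg_mid's own z axis and vertical below 0.25 rad and contact force between peg_mid and gauge above 0.6 N) or (z of peg_thin_foot in the frame of gauge_hole2 below -0.008 m and horizontal distance between peg_thin_foot and gauge_hole2 below 0.015 m and z of peg_thin_center in the frame of gauge_hole2 above 0.005 m))), for 0.05 s.
4. a thick peg went into the widest hole, or a mid peg into the second, to pass or already passed; a thin peg was pressed on the smallest hole and refused (((z of peg_thick_foot in the frame of gauge_hole0 below -0.008 m and horizontal distance between peg_thick_center and gauge_hole0 below 0.04 m) or (z of peg_mid_foot in the frame of gauge_hole1 below -0.008 m and horizontal distance between peg_mid_center and gauge_hole1 below 0.04 m) or (horizontal distance between peg_thin_foot and gauge_hole3 below 0.008 m and z of peg_thin_foot in the frame of gauge_hole3 above -0.006 m and angle between peg_thin's own z axis and vertical below 0.25 rad and contact force between peg_thin and gauge above 0.6 N))), for 0.1 s.
At the end, for the whole second after the job is handed in: The peg from the disc is at rest in the bay under the smallest hole it passes (26 mm peg: 29 mm hole, 20: 23, 14: 17), its centre over 30 mm below the plate's top; no peg is within 50 mm of the disc's centre, and the two other pegs are within 20 mm of where they stood (((y of peg_thick_center in the frame of gauge_hole0 between -0.023 and 0.023 m and x of peg_thick_center in the frame of gauge_hole0 between -0.032 and 0.032 m and z of peg_thick_center in the frame of gauge_hole0 below -0.03 m and linear speed of peg_thick below 0.02 m/s and distance of each of peg_mid_center, peg_thin_center from where it was at the start of the episode below 0.02 m) or (y of peg_mid_center in the frame of gauge_hole1 between -0.023 and 0.023 m and x of peg_mid_center in the frame of gauge_hole1 between -0.032 and 0.032 m and z of peg_mid_center in the frame of gauge_hole1 below -0.03 m and linear speed of peg_mid below 0.02 m/s and distance of each of peg_thick_center, peg_thin_center from where it was at the start of the episode below 0.02 m) or (y of peg_thin_center in the frame of gauge_hole2 between -0.023 and 0.023 m and x of peg_thin_center in the frame of gauge_hole2 between -0.032 and 0.032 m and z of peg_thin_center in the frame of gauge_hole2 below -0.03 m and linear speed of peg_thin below 0.02 m/s and distance of each of peg_thick_center, peg_mid_center from where it was at the start of the episode below 0.02 m)) and horizontal distance between each of peg_thick_center, peg_mid_center, peg_thin_center and disc above 0.05 m); the robot touches nothing.
It fails at once if a second peg was moved by more than 20 mm (distance of each of peg_mid_center, peg_thin_center from where it was at the start of the episode above 0.02 m or distance of each of peg_thick_center, peg_thin_center from where it was at the start of the episode above 0.02 m or distance of each of peg_thick_center, peg_mid_center from where it was at the start of the episode above 0.02 m).
It fails at once if a bystander (bottle, glass, tealight, foil cutter or upright cork) was moved by more than 25 mm or knocked over (distance of any of bottle_red_mid, tasting_glass_1_mid, tealight_1_mid, foil_cutter_mid, cork_2_mid from where it was at the start of the episode above 0.025 m).
It also fails if it takes over 51 s, if anything falls off the work surface, if the arm or the gripper's body presses on something with over 40 N, if the wrist force passes 120 N, or if a joint passes its speed limit or range.

### The arm

A 6-joint arm with a two-finger parallel gripper is mounted at the origin on the work surface; the furniture and walls round the work are solid. World frame = base frame: x ahead of the robot, y to its left, z up, the work surface at z = 0. Lengths are in mm, angles in rad, forces in N, time in s.
With the tool pointing down it reaches from about 250 to 800 mm from the base axis. Payload 3.9 kg.
Tool frame: the origin (TCP) lies on the centre line of the jaws, within the pads' length; the fingertips stand 8 mm ahead of it and the grasp point (between the pads) lies 11 mm behind it; z points along the fingers, y is the line along which they close (so a half turn about z gives the same grasp; the last joint's range is limited). The gripper opens to 85 mm and grips with 20 to 120 N. Pads are 22 mm wide; open, the fingers measure 114 mm over their backs; the gripper's body (76 mm by 85 mm) begins 54 mm behind the grasp point. The pads swing forward as they close: fully open they stand 13 mm farther back than shut.
Start: joints at [-1.245, 0.26, -0.138, 1.173, 0, 1.571], TCP at [168.03, -497.374, 239.304] pointing down, gripper open.
Joint ranges: [-2.78, 2.78], [-0.83, 1.72], [-1.28, 1.37], [-1.9, 2.12], [-1.57, 1.48], [-3.14, 3.14]. Speed limits (rad/s): [2.57, 2.57, 3.14, 3.14, 3.14, 3.14].

### API

Orientations are given as a unit quaternion [x, y, z, w].
In Python, from rig import bot, ik, get_image, job gives the robot as it stands. Calls block until the motion is done:
- bot.goto(position, orientation): joint-space move of the TCP to a pose.
- bot.move_straight(position, orientation=None, max_speed=150, f_stop=None): straight line of the TCP; orientation=None keeps the orientation; max_speed is the mean speed in mm/s. With f_stop (N) it stops when the force on the tool has changed by that much, and returns True; else False.
- bot.move_joints(angles): joint-space move.
- bot.grip(opening): opening from 0.0 (shut) to 1.0 (fully open); the grip force is fixed at half the most; returns when the fingers have stopped.
- bot.pause(seconds).
- ik(position, orientation): joint angles nearest the present ones, or None.
- bot.sense(): the state.
- get_image(name): name is "scene" or "side" or "wrist"; returns a dict with "pixels" (384x512x3 uint8, red, green, blue), "fov_y" (degrees; the focal length in pixels is half the picture's height over the tangent of half this angle, whatever the lens; pixels are square), "cx", "cy" (the principal point, pixels), "R" (3x3) and "t" (3): a world point X has camera coordinates R X + t. Camera axes: x right, y down, z forward; pixel columns grow to the right and rows downward; lengths in mm; the calibration is good to about 2 mm. The wrist camera is an equidistant fisheye: a pixel r from the principal point sees the ray r / f radians off the axis. A picture is of the moment at which its call begins. There is no depth.
A pose or a line that the arm cannot do raises bot.IKError and nothing moves.
- job.finish_job(): hands the job in; it is judged then, once.
The state is a dict: "time_s": time; "joint_pos": joint angles; "qvel": joint speeds; "joint_efforts": joint torques, N m; "eef_pos": TCP position; "tcp_rot": TCP orientation; "wrist_force": force on the tool from outside, world axes, zero at the start; "moment": the same for the moment, N m; "gripper_width": opening from 0.0 (shut) to 1.0 (fully open); "gripper_force": force on a finger pad.
Only numpy, scipy, OpenCV 4.12 (cv2) and the standard library are available. Lean on these libraries where they do the work, as an engineer would, in place of code of your own. Each camera call takes 0.05 s, during which the arm holds its last target. There are 200 camera calls.

## Working session

There is one attempt and no reset: what is moved stays moved. The work goes in short steps, each a Python script; the robot and the scene stay as the last script left them, time stands still between calls to the robot, and variables do not carry over. Pictures are saved under pics/ and viewed, at most 10 in all, crops included, and the job is handed in when it is done.

```bash
ls; mkdir -p pics
python3 - <<'E'
from rig import bot,get_image
import cv2,numpy as np
for n in("scene","side","wrist"):
    d=get_image(n);cv2.imwrite(f"pics/{n}0.png",cv2.cvtColor(d["pixels"],cv2.COLOR_RGB2BGR))
    print(n,d["fov_y"],d["cx"],d["cy"],np.round(-np.array(d["R"]).T@d["t"]),np.round(d["R"],2).tolist())
s=bot.sense();print(s["eef_pos"],s["tcp_rot"],s["time_s"],s["gripper_width"])
E
```

```text
pics
scene 50.251111948973616 258.0132138018527 191.65229540745588 [-33. 492. 672.] [[-0.72, -0.7, 0.02], [-0.39, 0.38, -0.84], [0.58, -0.61, -0.54]]
side 49.67862385262759 256.2984549259733 191.08284288759566 [245. 874. 545.] [[-0.96, -0.29, -0.02], [-0.09, 0.38, -0.92], [0.27, -0.88, -0.39]]
wrist 65.70646984690485 252.71574825781335 194.99914822231725 [ 246. -471.  373.] [[0.32, -0.95, -0.0], [-0.9, -0.3, 0.32], [-0.31, -0.1, -0.95]]
[ 167.86830341 -496.87761291  238.66174698] [ 9.86761404e-01  1.62176896e-01 -1.31502713e-04 -7.54182796e-04] 0.15 1.0014695795411463
```

View pics/scene0.png

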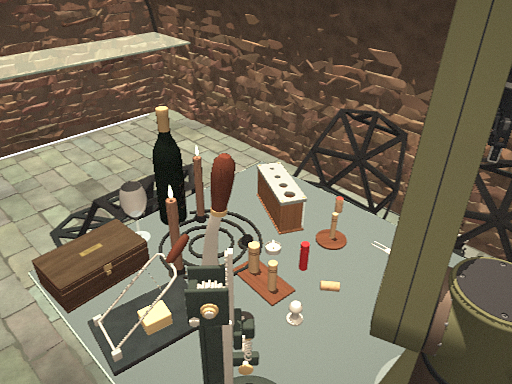

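View pics/side0.png

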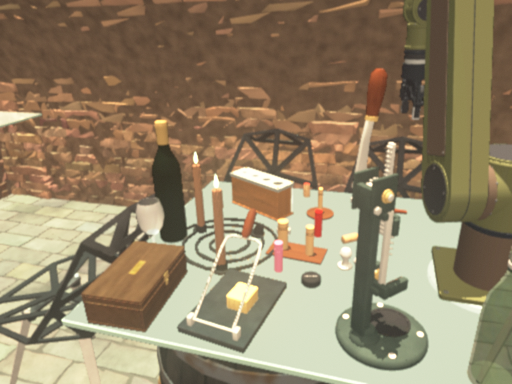

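View pics/wrist0.png

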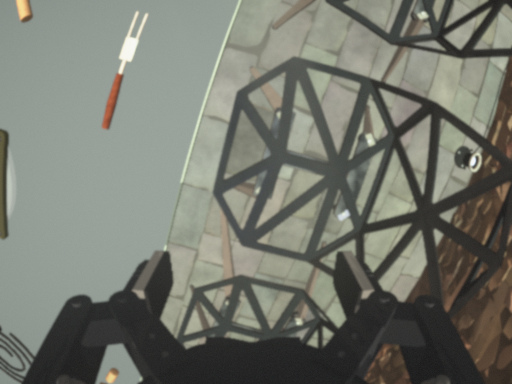

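The disc peg is at scene (334,225) and side (320,198), and it looks like the thin one. The strip pegs are at scene (253,256) and (272,276). The gauge is at scene (280,195). The red peg at scene (304,256) and the pink one at side (278,256) are look-alikes. I'll enlarge to confirm before measuring.

Run:
```python
import cv2,numpy as np
a=cv2.imread("pics/scene0.png")[155:305,225:365];b=cv2.imread("pics/side0.png")[160:280,220:340]
a=cv2.resize(a,None,fx=4,fy=4,interpolation=cv2.INTER_CUBIC)[:600,:];b=cv2.resize(b,(230,230),interpolation=cv2.INTER_CUBIC)
c=np.zeros((600,800,3),np.uint8);c[:,:560]=a;c[:230,565:795]=b;cv2.imwrite("pics/crop1.png",c)
```

```text
(no output)
```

View pics/crop1.png

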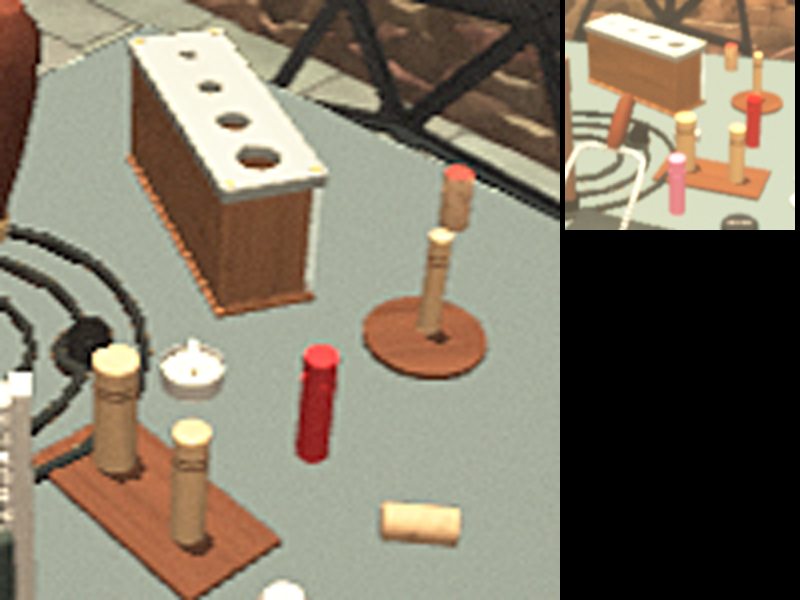

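The disc carries the thin peg (crop 437,285): it is the slimmest of the three and has two dark rings. The strip pegs are the thick one (115,410) and the mid one (190,485). The red one (318,405), the pink one (side inset) and the red-topped cork (458,195) are not targets. Next I'll measure.

```bash
cat > h.py <<'E'
import cv2,numpy as np
from rig import bot,ik,get_image,job
from scipy.spatial.transform import Rotation as Rn
def ray(d,u,v,fish=False):
    f=192/np.tan(np.radians(d["fov_y"]/2)); x=np.array([u-d["cx"],v-d["cy"]])
    if fish:
        r=np.linalg.norm(x);th=r/f;c=np.r_[x/r*np.sin(th),np.cos(th)]
    else: c=np.r_[x/f,1]
    R=np.array(d["R"]);return -R.T@np.array(d["t"]),R.T@c
def onz(d,u,v,z,fish=False):
    o,r=ray(d,u,v,fish);return o+r*(z-o[2])/r[2]
def down(yaw): # tool z down, tool y (closing line) at yaw from world y
    return (Rn.from_euler('z',yaw)*Rn.from_quat([1,0,0,0])).as_quat()
def save(d,n): cv2.imwrite(f"pics/{n}.png",cv2.cvtColor(d["pixels"],cv2.COLOR_RGB2BGR))
E
python3 - <<'E'
from h import *
S=get_image("scene");T=get_image("side")
q=lambda u,v:(225+u/4,155+v/4)
P=np.array([onz(S,*q(*p),102)[:2] for p in[(130,40),(215,32),(325,178),(222,190)]])
print("corners",P.round(1).tolist(),[np.linalg.norm(P[i]-P[(i+1)%4]).round(1) for i in range(4)],P.mean(0))
for p in[(259,158),(233,121),(209,87),(187,54)]:print("hole",onz(S,*q(*p),102).round(1))
print("pegtop",onz(S,*q(440,237),81),"disc",onz(S,*q(425,337),6),"foot",onz(S,*q(430,333),6))
r=lambda u,v:(220+u/230*120,160+v/230*120)
print("side pegtop",onz(T,*r(757-565,55),81),"disc",onz(T,*r(757-565,102),6))
for n,p,z in[("thick",(116,358),81),("mid",(192,430),81),("red",(321,356),75),("cork",(459,172),44),("teal",(193,375),20)]:print(n,onz(S,*q(*p),z).round(0))
E
```

```text
corners [[679.3, -249.3], [645.0, -302.2], [469.8, -210.0], [506.1, -153.6]] [np.float64(63.1), np.float64(197.9), np.float64(67.1), np.float64(197.9)] [ 575.06410671 -228.76554277]
hole [ 513.8 -197.8  102. ]
hole [ 555.  -219.5  102. ]
hole [ 595.6 -240.9  102. ]
hole [ 637.1 -263.8  102. ]
pegtop [ 397.37038208 -235.49727177   81.        ] disc [ 394.70093569 -230.56226097    6.        ] foot [ 394.82261082 -236.17939853    6.        ]
side pegtop [ 397.41886624 -229.37812712   81.        ] disc [ 393.792263   -223.13213264    6.        ]
thick [457. -11.  81.]
mid [388.   2.  81.]
red [ 382. -100.   75.]
cork [ 460. -355.   44.]
teal [463. -85.  20.]
```

Run:
```python
from h import *
bot.goto([396,-232,150],down(-.49)); bot.grip(.55)
d=get_image("wrist");save(d,"w1");s=bot.sense();print(s["time_s"],s["eef_pos"],s["joint_pos"])
g=cv2.cvtColor(d["pixels"],cv2.COLOR_RGB2HSV)
S=get_image("scene")
for n,p in[("candleA",(198,218)),("bottle",(170,220)),("candleB",(178,270))]:print(n,onz(S,*p,0).round(0))
```

```text
2.1333 [ 395.94646169 -232.18055567  150.01868199] [-5.30344595e-01  2.08853335e-01 -4.54215218e-01  9.07664141e-01
 -1.51033080e-05  3.10159270e+00]
candleA [711. -50.   0.]
bottle [757.  10.   0.]
candleB [583. 111.   0.]
```

View pics/w1.png

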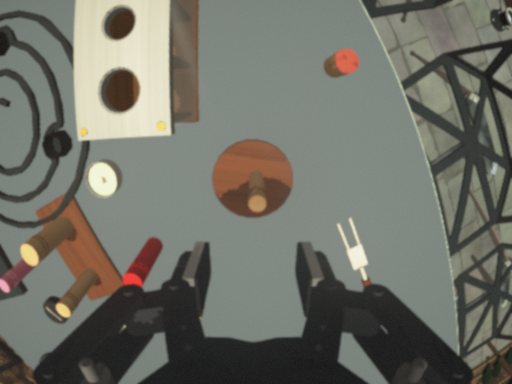

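The wrist view shows the thin peg's top at (258,203), the disc centre at (253,178), hole 0 at (121,90) and hole 1 at (120,23). Joint 6 is near its limit, so I'll use yaw -0.2 from here. I'll refine the peg and holes by masks, then grasp.

```bash
cat >> h.py <<'E'
def holes(d,zt=102,amin=60):
    """dark blobs inside the pale plate -> world centres at the plate top"""
    g=cv2.cvtColor(d["pixels"],cv2.COLOR_RGB2HSV);w=((g[...,2]>150)&(g[...,1]<70)&(d["pixels"][...,0]>=d["pixels"][...,2])).astype(np.uint8)
    cs,h=cv2.findContours(w,cv2.RETR_CCOMP,cv2.CHAIN_APPROX_NONE);out=[]
    big=max(range(len(cs)),key=lambda i:cv2.contourArea(cs[i]))
    for i,c in enumerate(cs):
        if h[0][i][3]==big and cv2.contourArea(c)>amin:
            p=np.array([onz(d,u,v,zt,True)[:2] for u,v in c[:,0]])
            (x,y),r=cv2.minEnclosingCircle(p.astype(np.float32));out.append((c[:,0].mean(0).round(0).tolist(),round(x,1),round(y,1),round(2*r,1)))
    return out
E
python3 - <<'E'
from h import *
d=get_image("wrist")
print(onz(d,258,203,81,True),onz(d,253,178,6,True))
print(holes(d))
bot.goto([396,-233,150],down(-.2));d=get_image("wrist");save(d,"w2")
g=cv2.cvtColor(d["pixels"],cv2.COLOR_RGB2HSV);print(bot.sense()["joint_pos"][5],holes(d))
# peg top: bright tan blob close to expected pixel
m=cv2.inRange(g,(8,60,140),(25,200,255));n,l,st,ce=cv2.connectedComponentsWithStats(m)
for i in range(1,n):
    if st[i,4]>60:print(ce[i].round(1),st[i,4],onz(d,*ce[i],81,True).round(1))
E
```

```text
[ 400.59254014 -239.84986089   81.        ] [ 400.60353344 -235.81093584    6.        ]
[([83.0, 131.0], 509.4, -162.4, 8.1), ([161.0, 126.0], 482.0, -213.6, 7.4), ([119.0, 89.0], 517.8, -200.8, 30.9), ([119.0, 22.0], 558.0, -222.1, 25.2)]
2.812437004681902 [([192.0, 103.0], 482.1, -213.7, 7.1), ([109.0, 84.0], 509.3, -162.3, 7.9), ([160.0, 54.0], 517.8, -200.1, 30.8)]
[175.5  61.5] 72 [ 513.8 -204.5   81. ]
[109.   84.2] 72 [ 513.1 -152.    81. ]
[265.2 148. ] 218 [ 441.1 -251.9   81. ]
[248.3 168.8] 1760 [ 428.9 -237.4   81. ]
[ 70.4 208.1] 1579 [429.  -83.5  81. ]
[  8.8 192.5] 380 [458.2 -12.4  81. ]
[218.4 188.5] 64 [ 419.  -213.3   81. ]
[ 46.7 209.3] 280 [433.1 -55.6  81. ]
[258.5 205. ] 238 [ 400.8 -239.1   81. ]
[ 63.  248.5] 121 [393.8 -55.8  81. ]
[ 27.5 258. ] 186 [389.5   0.5  81. ]
[145.2 282.8] 308 [ 348.9 -128.    81. ]
```

View pics/w2.png

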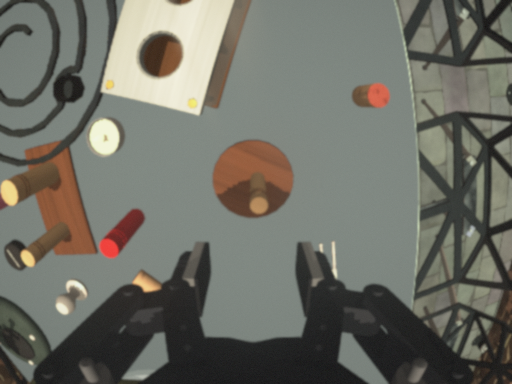

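Run:
```python
from h import *
q=down(-.2)
bot.move_straight([400,-237.5,110],q,max_speed=120)
print(bot.move_straight([400,-237.5,45],q,max_speed=100,f_stop=15))
bot.grip(0.0);s=bot.sense();print(s["gripper_width"],s["gripper_force"],s["wrist_force"],s["eef_pos"])
bot.move_straight([400,-237.5,155],q,max_speed=150)
# over hole 0 with foot ~12 mm above plate: foot = TCP-39 -> TCP z=153
bot.goto([516,-199,165],q)
d=get_image("wrist");save(d,"w3");s=bot.sense();print(s["time_s"],s["eef_pos"],s["joint_pos"][5],s["gripper_width"],s["wrist_force"]);print(holes(d))
```

```text
False
0.1481568337395923 58.36268484592438 [-0.5830754   0.46539432  5.32389149] [ 400.54136877 -237.81196388   45.67034453]
5.8417 [ 514.75881675 -198.52065025  163.60002157] 2.9733693669074777 0.1484336023667348 [-0.91876875 -0.68569329  0.3450192 ]
[([273.0, 151.0], 558.6, -221.6, 24.3), ([294.0, 87.0], 598.4, -242.8, 17.8), ([315.0, 23.0], 639.0, -265.0, 13.3), ([364.0, 8.0], 647.3, -302.7, 7.6)]
```

View pics/w3.png

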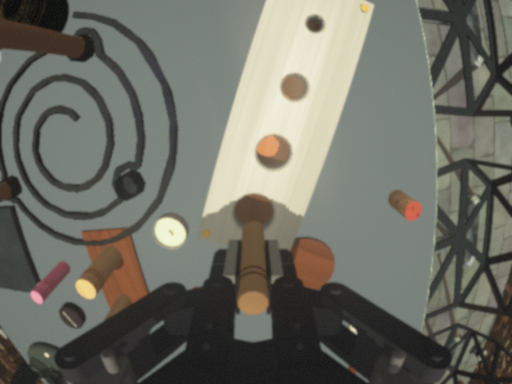

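Run:
```python
from h import *
q=down(-.2)
bot.move_straight([517.5,-200.2,150],q,max_speed=100)
print(bot.move_straight([517.5,-200.2,127],q,max_speed=80,f_stop=8));bot.pause(.2);s=bot.sense();print(s["eef_pos"],s["wrist_force"])
bot.move_straight([517.5,-200.2,151],q,max_speed=100)
bot.move_straight([538,-211.1,151],q,max_speed=100);bot.pause(.15)
d=get_image("wrist");s=bot.sense();save(d,"w4");e=np.array(s["eef_pos"]);print(s["time_s"],e,Rn.from_quat(s["tcp_rot"]).as_matrix().round(3)[:,2],holes(d))
f=192/np.tan(np.radians(d["fov_y"]/2))
def proj(X):
    c=np.array(d["R"])@X+np.array(d["t"]);r=np.hypot(c[0],c[1]);return np.array([d["cx"],d["cy"]])+f*np.arctan2(r,c[2])*c[:2]/r
im=cv2.cvtColor(d["pixels"],cv2.COLOR_RGB2BGR);x0,y0,k=190,130,5
c=cv2.resize(im[y0:y0+115,x0:x0+130],None,fx=k,fy=k,interpolation=cv2.INTER_CUBIC)
def draw(xy,r,z,col):
    p=np.array([proj(np.array([xy[0]+r*np.cos(a),xy[1]+r*np.sin(a),z])) for a in np.linspace(0,6.28,60)])
    cv2.polylines(c,[np.int32((p-[x0,y0]+.5)*k)],True,col,1)
draw(e[:2],7,e[2]-39.7,(0,255,0))
for j,r in enumerate((14.5,11.5,8.5,5.5)):draw((517.9+40.4*j,-200.4-21.5*j),r,102,(255,0,0))
cv2.imwrite("pics/crop4.png",c);print(proj(e-[0,0,39.7]))
```

```text
False
[ 517.93943816 -200.36814265  127.60071381] [-0.55174391 -0.77992454 -0.35733749]
7.75 [ 537.26243723 -210.74627262  150.73783137] [-0.001  0.    -1.   ] [([283.0, 123.0], 599.3, -242.9, 18.1), ([306.0, 53.0], 639.3, -265.3, 12.5), ([360.0, 34.0], 647.6, -302.5, 7.6)]
[251.54897515 229.43507395]
```

View pics/crop4.png

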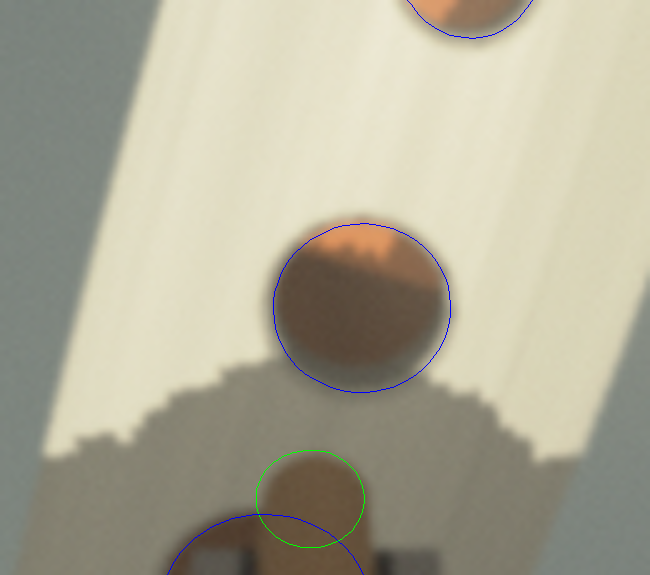

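The green circle (expected foot) and the peg's actual foot agree to about 1 px, at crop (313,503). Hole 1's rim is at crop (359,300), about 1 mm farther along than my line fit. I'll correct for both and do hole 1, then hole 2.

Run:
```python
from h import *
q=down(-.2);off=np.array([.67,.27])
def tryhole(xy,z=127):
    xy=np.array(xy)
    bot.move_straight([*xy,150],q,max_speed=100);bot.pause(.15)
    r=bot.move_straight([*xy,z],q,max_speed=60,f_stop=6);bot.pause(.15);s=bot.sense();print(r,s["eef_pos"],s["wrist_force"],s["gripper_width"],s["time_s"]);return r
r=tryhole([560,-221.4])
bot.move_straight([560,-221.4,150],q,max_speed=100);bot.pause(.1)
H=[h for h in holes(get_image("wrist")) if 14<h[3]<21];print(H)
if not r and H:
    h2=np.array(H[0][1:3])
    if np.hypot(*(h2-[599,-242.8]))<3: tryhole(h2+off)
```

```text
False [ 560.31376509 -221.51556729  127.31024907] [-0.34004344 -0.14557555  0.26397052] 0.14288694151466477 8.975
[([273.0, 161.0], 599.4, -243.1, 18.1)]
True [ 600.27840806 -242.86980191  140.38974216] [-0.31065226 -0.42053859  0.35423518] 0.14471676097348227 10.7
```

Run:
```python
from h import *
q=down(-.2)
bot.move_straight([600,-242.8,147],q,max_speed=100);bot.pause(.25)
d=get_image("wrist");s=bot.sense();e=np.array(s["eef_pos"]);print(e,s["time_s"])
f=192/np.tan(np.radians(d["fov_y"]/2))
def proj(X):
    c=np.array(d["R"])@X+np.array(d["t"]);r=np.hypot(c[0],c[1]);return np.array([d["cx"],d["cy"]])+f*np.arctan2(r,c[2])*c[:2]/r
im=cv2.cvtColor(d["pixels"],cv2.COLOR_RGB2BGR);x0,y0,k=210,180,8
c=cv2.convertScaleAbs(cv2.resize(im[y0:y0+75,x0:x0+90],None,fx=k,fy=k,interpolation=cv2.INTER_CUBIC),alpha=1.6)
def draw(xy,r,z,col):
    p=np.array([proj(np.array([xy[0]+r*np.cos(a),xy[1]+r*np.sin(a),z])) for a in np.linspace(0,6.28,60)])
    cv2.polylines(c,[np.int32((p-[x0,y0]+.5)*k)],True,col,1)
draw(e[:2],7,e[2]-39.2,(0,255,0));draw((599.4,-243),8.5,102,(255,0,0))
cv2.imwrite("pics/crop5.png",c)
```

```text
[ 599.91950961 -242.78587301  146.93218738] 11.25
```

View pics/crop5.png

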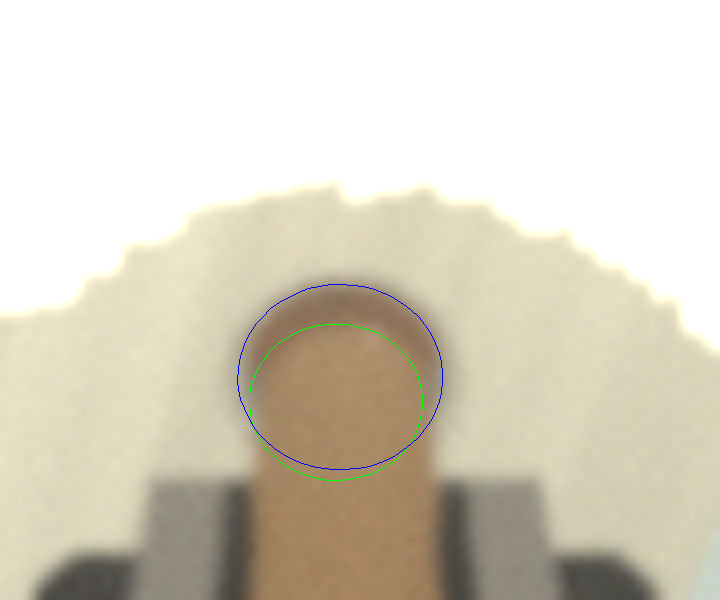

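The enlarged view shows the foot centre at (345,402) and the hole centre at (340,377), so the foot sits about 0.4 mm right and up to 0.4 mm too far forward. I'll shift by that and try again, with small offsets if it is still refused, since a 17 mm hole must take a 14 mm peg.

Run:
```python
from h import *
q=down(-.2);t=np.array([.98,-.2]);l=np.array([.2,.98]);b=np.array([599.6,-242.35])
ok=False
for a,c in[(0,0),(-.9,0),(.9,0),(0,.9),(0,-.9),(-1.6,0)]:
    p=b+a*t+c*l
    bot.move_straight([*p,144],q,max_speed=60);bot.pause(.1)
    r=bot.move_straight([*p,127],q,max_speed=40,f_stop=8);s=bot.sense();print(a,c,r,np.round(s["eef_pos"],2),np.round(s["wrist_force"],1),np.round(s["moment"],2),s["time_s"])
    if not r: ok=True;break
    if s["time_s"]>24:break
```

```text
0 0 False [ 599.43 -242.27  126.66] [-0.3 -0.3 -1. ] [-0.06 -0.01 -0.06] 12.175
```

Run:
```python
from h import *
q=down(-.2)
bot.pause(.2)
bot.move_straight([599.5,-242.35,148],q,max_speed=100)
p=[639.7,-264.4]
bot.move_straight([*p,147],q,max_speed=100);bot.pause(.2)
r=bot.move_straight([*p,128],q,max_speed=30,f_stop=5);s=bot.sense();z=s["eef_pos"][2];print(r,s["eef_pos"],s["wrist_force"])
for k in range(6):
    bot.move_straight([*p,z-.5*(k+1)],q,max_speed=10,f_stop=12);bot.pause(.2);s=bot.sense();print(np.round(s["eef_pos"],2),np.round(s["wrist_force"],1),s["gripper_width"],s["time_s"])
    if s["wrist_force"][2]>4:break
bot.pause(.2);print(bot.sense()["wrist_force"])
```

```text
True [ 639.98188195 -264.48788228  141.69923872] [-0.39134836  0.25723371  3.93079709]
[ 639.99 -264.5   141.68] [-0.1 -0.7  5.9] 0.14614561925975883 14.35
[-0.23504737  0.42361335  5.37861051]
```

Run:
```python
from h import *
q=down(-.2);p=[599.5,-242.35]
bot.move_straight([639.7,-264.4,148],q,max_speed=100)
bot.move_straight([*p,146],q,max_speed=100);bot.pause(.2)
r=bot.move_straight([*p,119],q,max_speed=40,f_stop=8);s=bot.sense();print(r,s["eef_pos"],s["wrist_force"],s["time_s"])
if not r:
    bot.pause(.2);bot.grip(.45);bot.pause(.3)
    bot.move_straight([*p,215],q,max_speed=120)
    bot.goto([520,-200,260],q);bot.pause(.3)
    d=get_image("scene");a=d["pixels"][150:300,225:365];d2=get_image("wrist")["pixels"][0:384,0:512]
    c=np.zeros((600,800,3),np.uint8);c[:,:][:428,:400]=cv2.resize(a,(400,428));c[:300,400:]=cv2.resize(d2,(400,300))
    c[300:600,400:]=cv2.resize(get_image("side")["pixels"][150:270,210:370],(400,300))
    cv2.imwrite("pics/fin.png",cv2.cvtColor(c,cv2.COLOR_RGB2BGR));s=bot.sense();print(s["time_s"],s["gripper_width"],s["eef_pos"])
```

```text
False [ 599.65534328 -242.38064948  119.15662779] [-0.26370777 -0.55251284 -0.41600117] 16.4333
19.1833 0.4482773131895013 [ 520.23681116 -200.16162876  259.40829123]
```

View pics/fin.png

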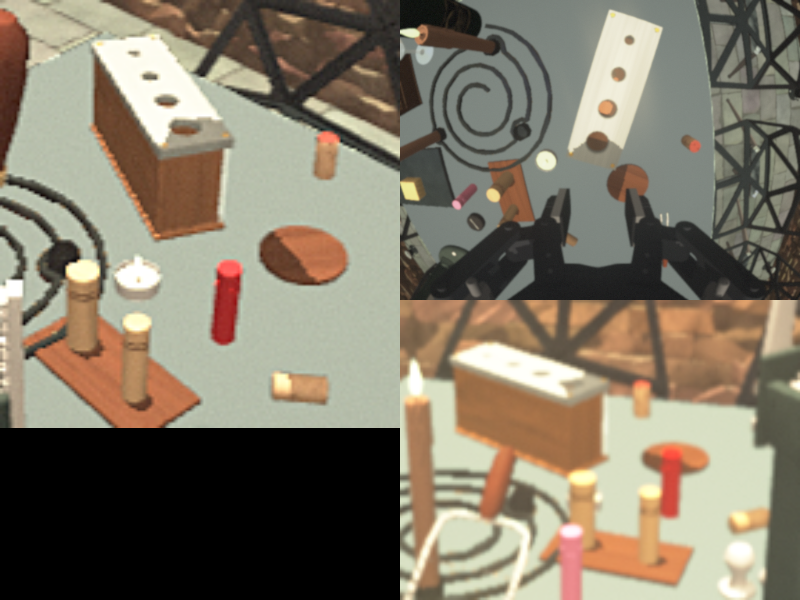

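The peg is gone from both the disc (300,254) and the gripper, and nothing stands above the plate at hole 2 (wrist inset 618,74). The strip pegs and bystanders look unmoved, so I'm handing in.

```bash
python3 -c "
from rig import job
print(job.finish_job())"
```

```text
the job is handed in; nothing more can be done
None
```

I sized the disc peg as the thin 14 mm one and handed the job in at about 19 s; the hand-in returned no verdict. It went through the 29, 23 and 17 mm holes (the 17 mm hole on a second try, after a small shift), was refused at 11 mm under about 5 N, and I then let it go through the 17 mm hole into the bay below.

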